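Load an empty reel on the filament winder

TASK

Load the empty white printed reel on the spindle of the filament winder: lower it over the spindle, turn it gently until its five holes drop over the plate's five drive studs, and see it fully home, flat on the plate. Never force it down on the studs. Then slide the steel hold-down collar over the spindle so that it sits flat on the reel's hub, let go, and leave everything else on the bench where it is.

Things in the scene. Friction and masses are not known exactly. Their poses are not given: they have to be found in the camera images.
- reel: Empty white printed reel, open on top, lying flat right way up, 0.13 to 0.23 kg. Origin: centre of its underside, z up. Lower flange and floor are one disc 140 mm across, 8 mm thick; barrel 104 mm outside, 98 mm inside; upper flange 140 mm across, top 46 mm up, with a 98 mm opening through which the hub and floor are reached.
- hub_top (a point): Centre of the top of the reel's hub, 58 mm above the reel's underside. The hub is a round tube, 36 mm outside, bore 23 mm right through. Grip it across from above: the fingers go down into the 31 mm wide gap between hub and barrel, whose floor is 50 mm below this point.
- hole (a point): One of the reel's five stud holes: its centre at the floor's underside. Round through holes of 14 mm, evenly spaced (72 deg) on a circle of 36 mm radius about the hub; this one lies on the reel's own +x axis.
- collar: Hold-down collar: plain steel ring with a knurled outside, 48 mm across, 30 mm high, bore 23 mm right through, about 0.26 kg, standing flat on the bench. Origin: centre of its underside, z up.
- winder: Filament winder with upright spindle, fixed to the bench. Origin on the spindle axis at bench level; x to its rear. White housing 200 x 190 mm, 58 mm high. At its rear a gearbox and motor (to x = 234 mm, 76 mm high) and a traverse guide: two posts at x = 112, y = +-75 mm, 121 mm high, rods and a black carriage between. On the housing a round face plate, 110 mm across, top at 72 mm.
- seat (a point): On the spindle axis at the top of the face plate, where the centre of the reel's underside comes to lie; fixed to the housing, z up. Five steel drive studs stand on the plate: 10 mm thick, 14 mm high, bevelled tips, 72 deg apart on a circle of 36 mm radius. The plate stopped at any angle, which is not measured: see or feel for the studs. A worm gear holds it; it does not turn with the reel.
- spindle_tip (a point): Tip of the steel spindle, 90 mm above the face plate, on its axis. The spindle is 20 mm thick up to 76 mm above the plate, then a cone to 7 mm at the tip. A reel that does not match the studs rests on their tips, underside 14 mm above the plate, and can be turned there; pressed with more than 45 N the reel or studs are damaged.
- bowl_large: Bystander: white printed bowl 112 mm across, 55 mm high. Origin: centre of its underside.
- bowl_small: Bystander: white printed bowl 84 mm across, 45 mm high. Origin: centre of its underside.
- bracket: Bystander: small white printed bracket 50 x 30 mm, 35 mm high. Origin: centre of its underside.
- scraper: Bystander: scraper with a black handle, 160 mm long, lying along its x axis. Origin: underside, middle.
- screwdriver: Bystander: screwdriver, 150 mm long, lying along its x axis. Origin: underside, middle.
- glue: Bystander: upright glue tube 32 mm across, 90 mm high. Origin: centre of its underside.
- full_reel: Bystander: reel full of white filament with black flanges, 160 mm across, 58 mm high, lying flat. Origin: centre of its underside.
- calipers: Bystander: calipers 150 mm long, lying flat. Origin: underside, middle of the beam.

How it is judged:
On the way, in this order (a step that is already met when the one before it is completed fails the run):
1. the reel is fully home on the face plate, its floor down over the five studs (z of reel in the frame of seat below 0.003 m and horizontal distance between reel and seat below 0.004 m and angle between reel's own z axis and vertical below 0.04 rad), for 0.2 s.
2. the collar is on the spindle, flat on the reel's hub (z of collar in the frame of seat between 0.055 and 0.061 m and horizontal distance between collar and seat below 0.004 m), for 0.2 s.
At the end, for the whole second after the job is handed in: The reel lies flat on the face plate, its holes over the studs (underside within 3 mm of the plate, centred within 4 mm, tilt under 0.04 rad); the collar sits flat on its hub (underside 55 to 61 mm above the plate, centred within 4 mm, tilt under 0.06 rad); both released and at rest (all of step 1 and all of step 2 and angle between collar's own z axis and vertical below 0.06 rad and linear speed of each of reel, collar below 0.02 m/s); the robot touches nothing.
It fails at once if the reel is forced on the studs, the plate or the spindle (more than 45 N) (contact force between reel and winder above 45 N).
It fails at once if a bystander is moved by more than 30 mm (distance of any of bowl_large, bowl_small, bracket, scraper, screwdriver, glue, full_reel, calipers from where it was at the start of the episode above 0.03 m).
It also fails if it takes over 67 s, if anything falls off the work surface, if the arm or the gripper's body presses on something with over 40 N, if the wrist force passes 120 N, or if a joint passes its speed limit or range.

ROBOT

A 6-joint arm with a two-finger parallel gripper is mounted at the origin on the work surface. World frame = base frame: x ahead of the robot, y to its left, z up, the work surface at z = 0. Lengths are in m, angles in rad, forces in N, time in s.
With the tool pointing down it reaches from about 0.425 to 0.95 m from the base axis. Payload 14.7 kg.
Tool frame: the origin (TCP) lies at the very end of the fingers, on their centre line; the grasp point (between the pads) lies 19 mm behind it (robot.pinch_z is the distance from the TCP to the grasp point, in m); z points along the fingers, y is the direction in which the jaws open and shut (so a half turn about z gives the same grasp; the last joint's range is limited). The gripper opens to 85 mm and grips with 20 to 120 N. Pads are 22 mm wide; open, the fingers measure 114 mm over their backs; the gripper's body (76 mm by 85 mm) begins 54 mm behind the grasp point. The pads swing forward as they close: fully open they stand 13 mm farther back than shut.
Start: joints at [-1.28, 0.48, 1.596, -0, 1.065, -0.047], TCP at [0.215, -0.613, 0.231] pointing down, gripper open.
Joint ranges: [-2.75, 2.75], [-0.82, 2.05], [0.23, 2.67], [-1.56, 4.7], [0.09, 2.69], [-2.92, 2.92]. Speed limits (rad/s): [1.89, 1.89, 2.39, 3.01, 3.01, 3.01].

INTERFACE

Orientations are given as a unit quaternion [x, y, z, w].
In Python, from cell import robot, read_camera, camera_params gives the robot as it stands. The module is installed in compiled form; this text tells all that it offers.
- The arm moves only by the tool step_arm, never from a script. Its argument "series" is a list that holds one entry, the list of rows, each a list of 7 numbers: the finger opening in m, from 0 to 0.0854, then the shift along the tool's x, y, z in m, then the turn, a rotation vector about the tool's x, y, z in degrees. In form: [[[grip, x, y, z, wx, wy, wz], ...]]. A call has 1 to 12 rows; each row is the pose to reach, as a shift and turn from the pose commanded when the call began, along the tool's axes at that moment; what a row does not reach only later rows make up. A row lasts 1/8 s, in which the tool goes at most 62.5 mm and 10.7 degrees, less where a joint would pass 70% of its speed; a pose out of reach is approached as far as the arm can. A call with a gripper value outside its range is refused whole. The fingers move at their own pace and stop on an object; "newtons" is the grip in N (left out, the last holds). Time passes only in rows, so rows that repeat a pose let the fingers close. It gives the time, the measured TCP pose, the force and the opening at its end, in the units of the state.
- robot.get_obs(): the state, without advancing time (a new reading comes with each control period).
- read_camera(name): name is "side" or "top"; returns (picture, depth): 384x512x3 uint8, red, green, blue; 384x512 float32, m along the optical axis (not along the pixel's ray), 0 where there is no reading.
- camera_params(name): a dict with "intrinsics" (3x3 intrinsics, pixels), "dist" ([k1, k2, p1, p2, k3] as OpenCV has them; the pictures are not rectified), "R" (3x3) and "t" (3): a world point X has camera coordinates R X + t. Camera axes: x right, y down, z forward; pixel columns grow to the right and rows downward; lengths in m; the calibration is good to about 2 mm. A picture is of the moment at which its call begins. camera_params takes no time and is no camera call.
- robot.hand_in(): hands the job in, once; it reports no verdict.
The state is a dict: "t": time; "joint_positions": joint angles; "dq": joint speeds; "effort": joint torques, N m; "eef_pos": TCP position; "eef_rot": TCP orientation; "force": force on the tool from outside, world axes, zero at the start; "wrist_torque": the same for the moment, N m; "finger_gap": finger opening in m.
Only numpy, scipy, OpenCV 4.12 (cv2) and the standard library are available. Lean on these libraries where they do the work, as an engineer would, in place of code of your own. Each camera call takes 0.05 s, during which the arm holds its last target. There are 200 camera calls.

## Working session

There is one attempt and no reset: what is moved stays moved. The work goes in short steps, Python scripts to look and compute and a tool call to move; the robot and the scene stay as the last step left them, time stands still between calls to the robot, and variables do not carry over. Pictures are saved under pics/ and viewed, about 8 in all and at most 12, crops included, and the job is handed in when it is done.

Besides the shell and the picture viewer there is one more tool, called after ">>>" as name([rows], argument=value, ...), one row to a line, values as JSON. step_arm: Moves the arm, as the interface text tells. Its arguments: {"type":"object","properties":{"series":{"type":"array"},"newtons":{"type":"number"}},"required":["series"]}

```bash
mkdir -p pics; cat > h.py <<'E'
import numpy as np, cv2
from cell import robot, read_camera, camera_params
def grab(n):
    im,d=read_camera(n); np.savez('%s.npz'%n,im=im,d=d); return im,d
def world(n,u,v,z):
    p=camera_params(n);K=np.array(p['intrinsics']);R=np.array(p['R']);t=np.array(p['t'])
    x,y=cv2.undistortPoints(np.array([[[u,v]]],float),K,np.array(p['dist']))[0,0]
    return R.T@(np.array([x,y,1])*z-t)
def cloud(n,d):
    p=camera_params(n);K=np.array(p['intrinsics']);R=np.array(p['R']);t=np.array(p['t'])
    v,u=np.mgrid[:384,:512]; uv=np.stack([u.ravel(),v.ravel()],1).astype(float)[:,None]
    xy=cv2.undistortPoints(uv,K,np.array(p['dist']))[:,0]
    z=d.ravel().astype(float); P=np.c_[xy*z[:,None],z]
    W=(P-t)@R; W[z<=0]=np.nan
    return W.reshape(384,512,3)
def proj(n,X):
    p=camera_params(n)
    return cv2.projectPoints(np.array(X,float).reshape(-1,3),cv2.Rodrigues(np.array(p['R']))[0],np.array(p['t'],float),np.array(p['intrinsics'],float),np.array(p['dist'],float))[0][:,0]
E
python3 - <<'E'
from h import *
a,d=grab('top');b,e=grab('side')
for n in('top','side'):
    p=camera_params(n);print(n,np.round(p['intrinsics'],1).tolist(),np.round(p['R'],3).tolist(),np.round(p['t'],3), 'C',-np.array(p['R']).T@p['t'])
cv2.imwrite('pics/top1.png',cv2.resize(a[:,:,::-1],(800,600)));cv2.imwrite('pics/side1.png',cv2.resize(b[:,:,::-1],(800,600)))
print(robot.get_obs())
E
```

```text
top [[354.2, 0.0, 255.9], [0.0, 354.2, 192.5], [0.0, 0.0, 1.0]] [[-0.005, -1.0, -0.007], [-0.996, 0.005, -0.093], [0.093, 0.006, -0.996]] [-0.     0.589  1.151] C [ 0.48013848 -0.01071229  1.20016099]
side [[393.8, 0.0, 257.5], [0.0, 393.8, 194.2], [0.0, 0.0, 1.0]] [[-0.972, -0.235, -0.008], [-0.157, 0.676, -0.72], [0.174, -0.699, -0.694]] [0.555 0.214 1.125] C [0.37703179 0.77201297 0.9382949 ]
{'t': 0.1, 'joint_positions': array([-1.27959283e+00,  4.80766197e-01,  1.59682189e+00, -1.28127247e-05,
        1.06511067e+00, -4.65855632e-02]), 'dq': array([-0.00100761, -0.0011493 , -0.00027544, -0.00171394,  0.00050637,
       -0.00029672]), 'effort': array([ 1.10459656e-03, -9.52254581e+01, -4.31037819e+01, -1.07480234e-04,
        5.30676582e-03,  1.61850352e-05]), 'eef_pos': array([ 0.21532664, -0.6128949 ,  0.23073436]), 'eef_rot': array([ 9.85770518e-01,  1.68095749e-01, -7.30357644e-05, -5.48237589e-04]), 'force': array([-0.29590324,  0.09713347, -0.64859126]), 'wrist_torque': array([-0.00568956, -0.01439917, -0.00528647]), 'finger_gap': 0.08529779037477604}
```

View pics/top1.png

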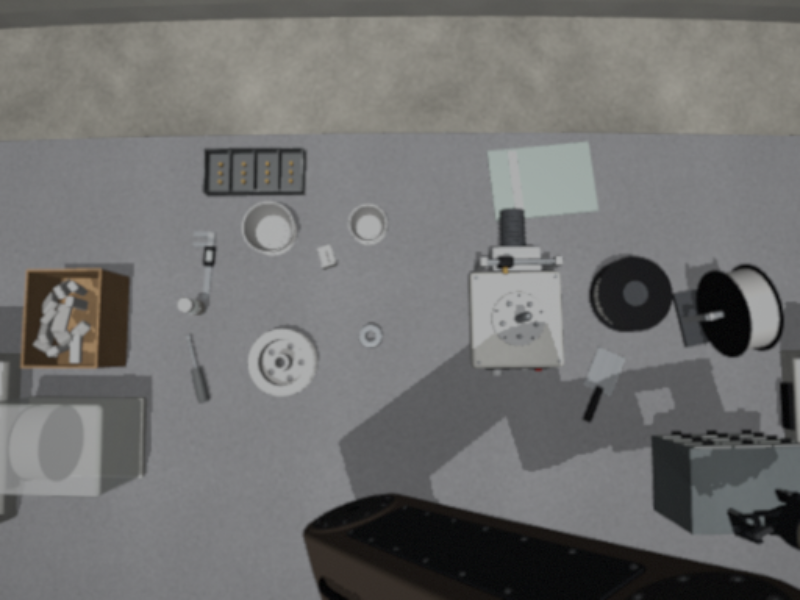

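View pics/side1.png

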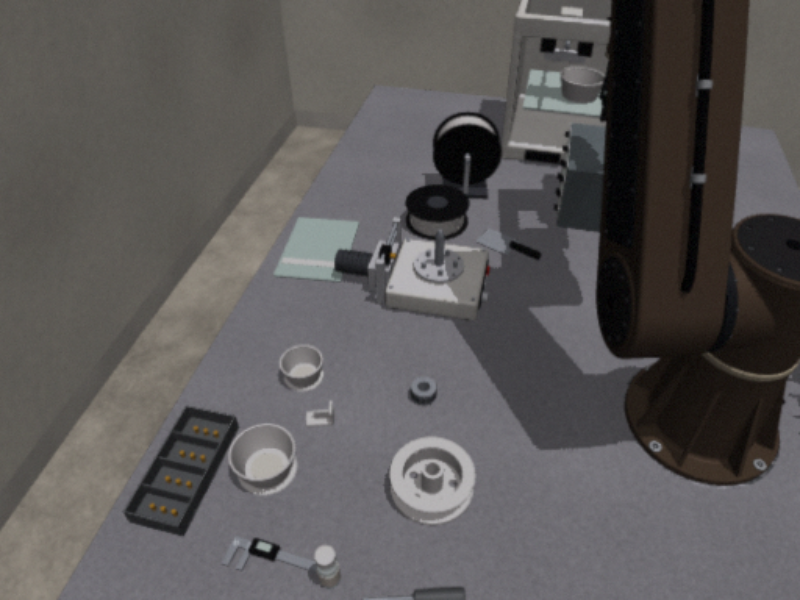

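Top view (800×600 px): reel at (282,361), collar (370,336), winder plate (518,318), with the spindle leaning outward in perspective. The side view shows the same things at (432,478), (423,390) and (438,264). Next I'll measure from depth in both views.

```bash
cat > m.py <<'E'
from h import *
def circ(P):
    A=np.c_[2*P,np.ones(len(P))]; s=np.linalg.lstsq(A,(P**2).sum(1),rcond=None)[0]; return s[:2],np.sqrt(s[2]+s[:2]@s[:2])
def hull(P): # min enclosing
    c,r=cv2.minEnclosingCircle(P.astype(np.float32)); return np.round(c,4),round(r,4)
if __name__=='__main__':
  for n,cs in (('top',((282,361),(370,336),(518,318))),('side',((432,478),(423,390),(438,264)))):
    f=np.load(n+'.npz'); W=cloud(n,f['d'])
    for name,(u,v),win in zip(('reel','collar','winder'),cs,(60,25,75)):
        u,v=int(u*.64),int(v*.64)
        P=W[v-win:v+win,u-win:u+win].reshape(-1,3);P=P[~np.isnan(P[:,0])]
        c=np.median(W[v-5:v+6,u-5:u+6].reshape(-1,3),0)[:2]
        R={'reel':.09,'collar':.05,'winder':.16}[name]
        P=P[np.hypot(*(P[:,:2]-c).T)<R]
        h,e=np.histogram(P[:,2],bins=np.arange(-.01,.2,.004))
        print(n,name,c.round(3),[(round(a,3),int(k)) for a,k in zip(e,h) if k>15])
        for lo,hi in {'reel':((.04,.05),(.052,.065)),'collar':((.025,.036),),'winder':((.054,.062),(.068,.077),(.08,.095),(.12,.17))}[name]:
            Q=P[(P[:,2]>lo)&(P[:,2]<hi)]
            if len(Q)>5: print('   ',lo,len(Q),'med z',np.median(Q[:,2]).round(4),'mean',Q[:,:2].mean(0).round(4),'enc',hull(Q[:,:2]))
E
python3 m.py
python3 - <<'E'
from h import *
o=[]
for n,(u,v) in (('top',(180,231)),('top',(331,203)),('side',(276,306)),('side',(280,168))):
    im=np.load(n+'.npz')['im']; c=im[v-32:v+32,u-40:u+40,::-1]; o.append(cv2.resize(c,(400,300),interpolation=cv2.INTER_CUBIC))
cv2.imwrite('pics/c1.png',np.vstack([np.hstack(o[:2]),np.hstack(o[2:])]))
E
```

```text
top reel [0.463 0.249] [(np.float64(-0.006), 188), (np.float64(-0.002), 453), (np.float64(0.002), 243), (np.float64(0.006), 297), (np.float64(0.01), 84), (np.float64(0.014), 16), (np.float64(0.018), 17), (np.float64(0.03), 18), (np.float64(0.038), 58), (np.float64(0.042), 388), (np.float64(0.046), 318), (np.float64(0.05), 23), (np.float64(0.054), 35), (np.float64(0.058), 19)]
    0.04 749 med z 0.0457 mean [0.46   0.2455] enc (array([0.4612, 0.2456]), 0.0706)
    0.052 63 med z 0.0571 mean [0.4619 0.2456] enc (array([0.4877, 0.2529]), 0.0453)
top collar [nan nan] []
top winder [ 0.548 -0.237] [(np.float64(-0.006), 652), (np.float64(-0.002), 1526), (np.float64(0.002), 395), (np.float64(0.014), 18), (np.float64(0.034), 16), (np.float64(0.038), 32), (np.float64(0.042), 39), (np.float64(0.046), 62), (np.float64(0.05), 253), (np.float64(0.054), 1423), (np.float64(0.058), 950), (np.float64(0.062), 69), (np.float64(0.066), 216), (np.float64(0.07), 576), (np.float64(0.074), 308), (np.float64(0.078), 61), (np.float64(0.082), 32), (np.float64(0.09), 29), (np.float64(0.094), 17), (np.float64(0.
[... 1322 characters left out ...]
loat64(0.066), 241), (np.float64(0.07), 283), (np.float64(0.074), 95), (np.float64(0.078), 27), (np.float64(0.082), 40), (np.float64(0.086), 25), (np.float64(0.09), 26), (np.float64(0.094), 23), (np.float64(0.098), 21), (np.float64(0.102), 24), (np.float64(0.106), 28), (np.float64(0.11), 52), (np.float64(0.114), 63), (np.float64(0.118), 32)]
    0.054 1237 med z 0.0563 mean [ 0.5514 -0.2253] enc (array([ 0.5663, -0.2382]), 0.1422)
    0.068 546 med z 0.071 mean [ 0.5814 -0.2347] enc (array([ 0.5991, -0.2391]), 0.1066)
    0.08 112 med z 0.0869 mean [ 0.608  -0.2347] enc (array([ 0.6047, -0.2341]), 0.0966)
    0.12 72 med z 0.1383 mean [ 0.5605 -0.2348] enc (array([ 0.6235, -0.2402]), 0.0858)
```

View pics/c1.png

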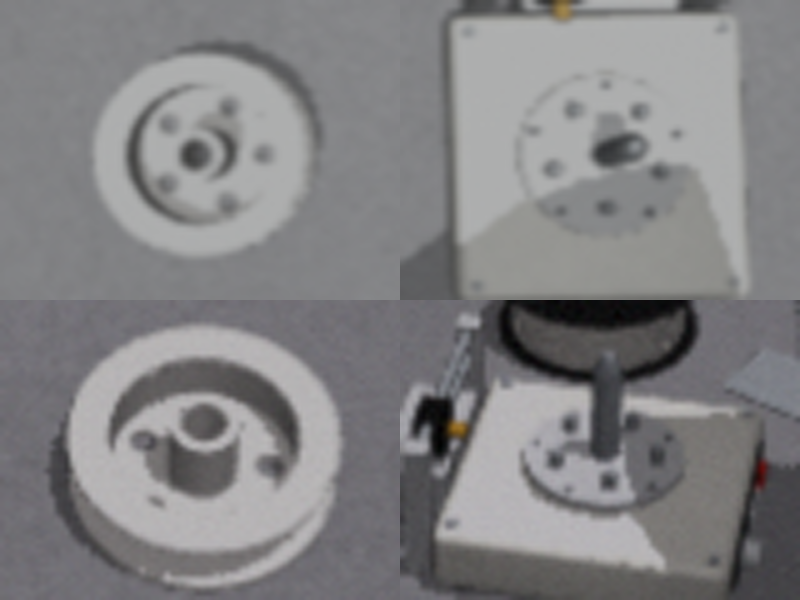

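Crops show five holes in the reel and five studs on the plate in both views. I'll fit pose and angles from these pixels.

```bash
cat > f.py <<'E'
from m import *
from scipy.optimize import least_squares
def px(pts,o,off=(0,0)): return np.array([[o[0]+(x-off[0])/5-.4,o[1]+(y-off[1])/4.6875-.4] for x,y in pts])
top_h=px([(229,105),(263,153),(229,204),(168,184),(169,124)],(140,199))
top_s=px([(573,109),(640,110),(660,170),(606,207),(553,167)],(291,171),(400,0))
side_s=px([(570,424),(632,421),(657,456),(608,480),(556,459)],(240,136),(400,300))
def fit(n,uv,z):
    best=None
    for t0 in np.radians([0,24,48]):
        def model(q):
            a=q[2]+np.arange(5)*2*np.pi/5
            return proj(n,np.c_[q[0]+.036*np.cos(a),q[1]+.036*np.sin(a),np.full(5,z)])
        def res(q):
            m=model(q); D=m[:,None]-uv[None]; j=np.hypot(D[...,0],D[...,1]).argmin(0)
            return (m[j]-uv).ravel()
        K=world(n,*uv.mean(0),camera_depth(n,uv.mean(0),z))
        s=least_squares(res,[K[0],K[1],t0])
        if best is None or s.cost<best.cost: best=s
    return best.x[:2].round(4),np.degrees(best.x[2])%72,'rms px',np.sqrt(best.cost*2/5).round(2)
def camera_depth(n,uv,z):
    a=world(n,*uv,.5);b=world(n,*uv,1.5); return .5+(z-a[2])/(b[2]-a[2])
def at(n,uv,z): return world(n,*uv,camera_depth(n,uv,z)).round(4)
if __name__=='__main__':
  print('holes top',fit('top',top_h,.008)); print('studs top z86,80',fit('top',top_s,.086),fit('top',top_s,.08)); print('studs side',fit('side',side_s,.086),fit('side',side_s,.08))
  print('hub bore top',at('top',px([(196,154)],(140,199))[0],.058),'side',at('side',px([(206,421)],(236,274),(0,300))[0],.058))
  print('tip top',at('top',px([(636,145)],(291,171),(400,0))[0],.162),'side',at('side',px([(607,355)],(240,136),(400,300))[0],.162))
  for n in('top','side'):
    W=cloud(n,np.load(n+'.npz')['d']).reshape(-1,3);W=W[~np.isnan(W[:,0])]
    for nm,c,R,lo,hi in (('reel',(.461,.246),.085,.038,.052),('hub',(.461,.246),.03,.05,.07),('collar',(.516,.064),.04,.022,.037),('plate',(.55,-.239),.07,.067,.078),('tip',(.55,-.239),.03,.12,.18),('housing',(.55,-.239),.125,.053,.062)):
        Q=W[(np.hypot(*(W[:,:2]-c).T)<R)&(W[:,2]>lo)&(W[:,2]<hi)]
        if len(Q)>3: print(n,nm,len(Q),np.median(Q[:,2]).round(4),'mean',Q[:,:2].mean(0).round(4),'enc',*hull(Q[:,:2]),'bb',Q.min(0).round(3),Q.max(0).round(3), cv2.minAreaRect(Q[:,:2].astype(np.float32)*1000)[2])
E
python3 f.py
```

```text
holes top (array([0.461 , 0.2465]), np.float64(54.321253723743766), 'rms px', np.float64(0.32))
studs top z86,80 (array([ 0.5489, -0.2429]), np.float64(34.31646676999248), 'rms px', np.float64(0.15)) (array([ 0.5493, -0.2441]), np.float64(34.31647242351449), 'rms px', np.float64(0.16))
studs side (array([ 0.5463, -0.2319]), np.float64(33.84138062635827), 'rms px', np.float64(0.19)) (array([ 0.5475, -0.239 ]), np.float64(33.84150054976288), 'rms px', np.float64(0.17))
hub bore top [0.4617 0.2458 0.058 ] side [0.4601 0.2474 0.058 ]
tip top [ 0.5489 -0.2446  0.162 ] side [ 0.5489 -0.2406  0.162 ]
top reel 780 0.0457 mean [0.4604 0.2457] enc [0.4612 0.2456] 0.0706 bb [0.392 0.176 0.038] [0.528 0.314 0.051] 89.91321563720703
top hub 64 0.0571 mean [0.461  0.2454] enc [0.4608 0.2454] 0.0183 bb [0.444 0.227 0.05 ] [0.476 0.262 0.064] 89.8853759765625
top collar 129 0.0296 mean [0.5159 0.0627] enc [0.5158 0.0626] 0.0242 bb [0.492 0.04  0.022] [0.538 0.086 0.037] 26.56778907775879
top plate 803 0.0716 mean [ 0.5481 -0.2431] enc [ 0.5478 -0.2444] 0.0556 bb [ 0.496 -0.298  0.067] [ 0.602 -0.189
[... 425 characters left out ...]
6858444213867
side hub 121 0.0567 mean [0.4603 0.2495] enc [0.4612 0.2481] 0.0189 bb [0.443 0.23  0.05 ] [0.478 0.267 0.062] 12.437519073486328
side collar 156 0.0276 mean [0.5146 0.0658] enc [0.5157 0.0625] 0.0264 bb [0.49  0.036 0.022] [0.538 0.088 0.032] 43.82447052001953
side plate 433 0.0703 mean [ 0.5466 -0.2341] enc [ 0.5466 -0.2409] 0.0573 bb [ 0.493 -0.297  0.067] [ 0.602 -0.184  0.078] 13.579144477844238
side tip 63 0.1407 mean [ 0.5466 -0.2375] enc [ 0.5475 -0.2409] 0.0105 bb [ 0.538 -0.248  0.121] [ 0.558 -0.231  0.161] 32.27613830566406
side housing 1357 0.056 mean [ 0.5475 -0.2258] enc [ 0.55   -0.2388] 0.1245 bb [ 0.449 -0.335  0.053] [ 0.653 -0.145  0.062] 0.04753044992685318
```

>>> step_arm([
  [[0.052,0.05,-0.03,0,0,0,0],[0.052,0.1,-0.06,0,0,0,0],[0.052,0.15,-0.09,-0.01,0,0,0],[0.052,0.2,-0.12,-0.01,0,0,0],[0.052,0.25,-0.15,-0.02,0,0,0],[0.052,0.3,-0.18,-0.02,0,0,0],[0.052,0.35,-0.21,-0.02,0,0,0],[0.052,0.38,-0.26,-0.02,0,0,0],[0.052,0.39,-0.31,-0.02,0,0,0],[0.052,0.41,-0.36,-0.02,0,0,0],[0.052,0.43,-0.41,-0.02,0,0,0],[0.052,0.44,-0.46,-0.02,0,0,0]],
])

```text
t: 1.6
eef_pos: [0.4781, -0.0317, 0.2512]
eef_rot: [0.986, 0.168, 0.0, -0.0]
force: [1.1, -0.7, -0.9]
finger_gap: 0.0518
```

```bash
cat > go.py <<'E'
import sys
from h import *
from scipy.spatial.transform import Rotation as Ro
# usage: go.py x y z [yaw_deg of tool y]; shift in tool axes from the measured pose
o=robot.get_obs(); R=Ro.from_quat(o['eef_rot']); M=R.as_matrix()
a=[float(v) for v in sys.argv[1:]]
print('t',o['t'],'pos',o['eef_pos'].round(4),'ytool',np.degrees(np.arctan2(M[1,1],M[0,1])).round(2),'tilt',np.degrees(np.arccos(-M[2,2])).round(2),'gap',round(o['finger_gap'],4),'F',o['force'].round(2),'T',o['wrist_torque'].round(2),'q',o['joint_positions'].round(2))
if a: print('shift',(M.T@(np.array(a[:3])-o['eef_pos'])).round(4))
E
python3 go.py .461 .2465 .15
```

```text
t 1.6 pos [ 0.4781 -0.0317  0.2512] ytool -70.64 tilt 0.01 gap 0.0518 F [ 1.11 -0.67 -0.88] T [ 0.03 -0.04  0.03] q [-0.13  0.22  1.95  0.    0.97  1.1 ]
shift [ 0.076  -0.2681  0.1012]
```

>>> step_arm([
  [[0.052,0.01,-0.045,0.01,0,0,0],[0.052,0.025,-0.09,0.02,0,0,0],[0.052,0.04,-0.14,0.04,0,0,0],[0.052,0.055,-0.19,0.06,0,0,0],[0.052,0.07,-0.24,0.08,0,0,0],[0.052,0.076,-0.268,0.101,0,0,0],[0.052,0.076,-0.268,0.101,0,0,0],[0.052,0.076,-0.268,0.101,0,0,0]],
])

```text
t: 2.6
eef_pos: [0.4609, 0.2443, 0.1503]
eef_rot: [0.986, 0.168, -0.0, 0.0]
force: [0.4, -1.3, 0.7]
finger_gap: 0.0521
```

```bash
python3 go.py .461 .2465 .028; python3 - <<'E'
from h import *
a,d=grab('top');b,e=grab('side')
from f import at
print(proj('side',[[.461,.2465,.15],[.461,.2465,.058]]))
o=[cv2.resize(im[v-60:v+60,u-80:u+80,::-1],(400,300),interpolation=cv2.INTER_CUBIC) for im,(u,v) in((a,(180,231)),(b,(276,280)))]
cv2.imwrite('pics/c2.png',np.hstack(o))
E
```

```text
t 2.6 pos [0.4609 0.2443 0.1503] ytool -70.62 tilt 0.03 gap 0.0521 F [ 0.42 -1.25  0.67] T [-0.05  0.   -0.01] q [ 0.43  0.41  1.97 -0.    0.76  1.66]
shift [ 0.0009 -0.002   0.1223]
[[277.57963834 278.47645423]
 [276.52320933 299.04107443]]
```

View pics/c2.png

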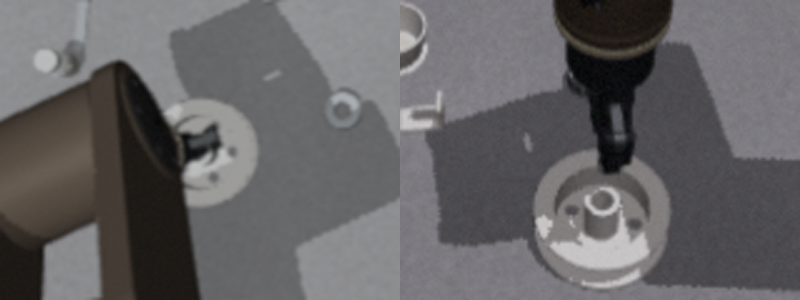

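The gripper is over the hub (side crop: fingers at (613,150), hub top at (602,200)). Descending with the jaws part open.

>>> step_arm([
  [[0.052,0.001,-0.001,0.03,0,0,0],[0.052,0.001,-0.001,0.06,0,0,0],[0.052,0.001,-0.001,0.08,0,0,0],[0.052,0.001,-0.001,0.095,0,0,0],[0.052,0.001,-0.001,0.108,0,0,0],[0.052,0.001,-0.001,0.118,0,0,0],[0.052,0.001,-0.001,0.122,0,0,0],[0.052,0.001,-0.001,0.122,0,0,0],[0.052,0.001,-0.001,0.122,0,0,0]],
])

```text
t: 3.82
eef_pos: [0.4618, 0.246, 0.0287]
eef_rot: [0.986, 0.168, 0.0, -0.0]
force: [1.1, -0.5, -0.3]
finger_gap: 0.0519
```

>>> step_arm([
  [[0.03,0,0,0,0,0,0],[0.03,0,0,0,0,0,0],[0.03,0,0,0,0,0,0],[0.03,0,0,0,0,0,0],[0.03,0,0,0,0,0,0],[0.03,0,0,0,0,0,0]],
], newtons=30)

```text
t: 4.58
eef_pos: [0.4619, 0.246, 0.0288]
eef_rot: [0.986, 0.168, 0.0, -0.0]
force: [-0.6, 0.0, 6.4]
finger_gap: 0.0355
```

```bash
python3 go.py .461 .2465 .028
```

```text
t 4.575 pos [0.4619 0.246  0.0288] ytool -70.64 tilt 0.04 gap 0.0355 F [-0.58  0.03  6.44] T [-0.18  0.06  0.03] q [0.43 0.61 2.04 0.   0.49 1.66]
shift [-0.0007 -0.0007  0.0008]
```

>>> step_arm([
  [[0.03,0,0,0,0,0,0],[0.03,0,0,-0.02,0,0,0],[0.03,0,0,-0.05,0,0,0],[0.03,0,0,-0.09,0,0,0],[0.03,0,0,-0.13,0,0,0],[0.03,0,0,-0.17,0,0,0],[0.03,0,0,-0.21,0,0,0],[0.03,-0.005,0.03,-0.21,0,0,2],[0.03,-0.01,0.06,-0.21,0,0,4],[0.03,-0.015,0.1,-0.21,0,0,6],[0.03,-0.02,0.14,-0.21,0,0,8],[0.03,-0.03,0.18,-0.21,0,0,10]],
], newtons=50)

```text
t: 6.08
eef_pos: [0.4931, 0.0649, 0.2385]
eef_rot: [0.997, 0.081, 0.0, -0.0]
force: [0.2, 0.4, -0.1]
finger_gap: 0.0348
```

```bash
python3 go.py .549 -.2433 .24
```

```text
t 6.075 pos [0.4931 0.0649 0.2385] ytool -80.7 tilt 0.03 gap 0.0348 F [ 0.22  0.38 -0.15] T [ 0.03 -0.    0.03] q [0.07 0.26 1.93 0.   0.95 1.48]
shift [ 0.0053  0.3132 -0.0015]
```

>>> step_arm([
  [[0.03,0,0.04,0,0,0,2],[0.03,0.001,0.08,0,0,0,4],[0.03,0.002,0.13,0,0,0,6],[0.03,0.003,0.18,0,0,0,8],[0.03,0.004,0.23,0,0,0,10],[0.03,0.005,0.27,0,0,0,10],[0.03,0.005,0.3,0,0,0,10],[0.03,0.005,0.313,0,0,0,10],[0.03,0.005,0.313,0,0,0,10],[0.03,0.005,0.313,0,0,0,10],[0.03,0.005,0.313,0,0,0,10]],
])

```text
t: 7.45
eef_pos: [0.5487, -0.2409, 0.2384]
eef_rot: [1.0, -0.005, -0.0, -0.0]
force: [0.6, 0.7, -1.9]
finger_gap: 0.035
```

```bash
python3 go.py .549 -.2433 .24;  python3 - <<'E'
from h import *
a,d=grab('top');b,e=grab('side')
o=[cv2.resize(im[v-64:v+64,u-64:u+64,::-1],(400,400),interpolation=cv2.INTER_CUBIC) for im,(u,v) in((a,(335,203)),(b,(280,140)))]
cv2.imwrite('pics/c3.png',np.hstack(o))
E
```

```text
t 7.45 pos [ 0.5487 -0.2409  0.2384] ytool -90.59 tilt 0.01 gap 0.035 F [ 0.6   0.7  -1.91] T [-0.    0.01 -0.  ] q [-0.46  0.4   1.71  0.    1.03  1.12]
shift [ 0.0003  0.0024 -0.0016]
```

View pics/c3.png

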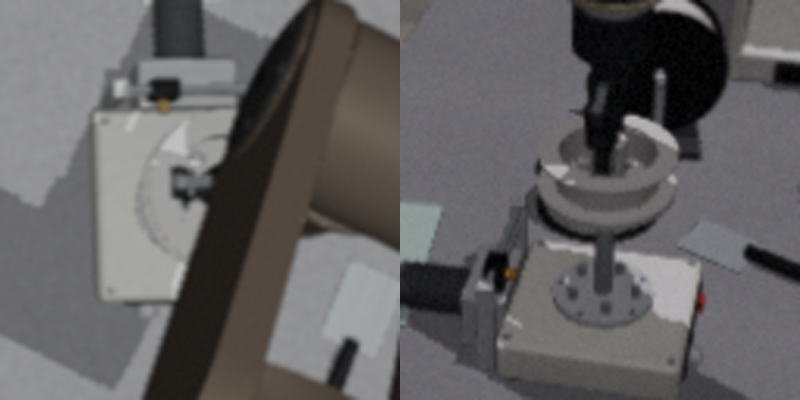

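Reel is held level (side crop (608,175)) above the spindle (605,255). Checking its position by depth.

```bash
python3 - <<'E'
from m import *
W=cloud('side',np.load('side.npz')['d']).reshape(-1,3);W=W[~np.isnan(W[:,0])]
for z0 in(.256,.257):
  Q=W[(np.hypot(*(W[:,:2]-(.549,-.242)).T)<.078)&(abs(W[:,2]-z0)<.008)]
  r=np.hypot(*(Q[:,:2]-(.549,-.242)).T);Q=Q[r>.05]
  print(len(Q),np.median(Q[:,2]),hull(Q[:,:2]),np.percentile(Q,[0.5,99.5],axis=0).round(4).tolist(), np.linalg.lstsq(np.c_[Q[:,:2]-(.549,-.242),np.ones(len(Q))],Q[:,2],rcond=None)[0])
Q=W[(np.hypot(*(W[:,:2]-(.549,-.242)).T)<.03)&(abs(W[:,2]-.14)<.018)];print('spindle',len(Q),hull(Q[:,:2]))
E
```

```text
435 0.25375692144496814 (array([ 0.5488, -0.2386]), 0.071) [[0.4807, -0.3041, 0.2493], [0.6159, -0.1705, 0.2577]] [ 1.63834971e-05 -2.72884166e-03  2.53810296e-01]
433 0.25376498242117973 (array([ 0.5488, -0.2386]), 0.071) [[0.4807, -0.3041, 0.2497], [0.6159, -0.1705, 0.2577]] [ 6.44656038e-05 -2.45361217e-03  2.53829279e-01]
spindle 51 (array([ 0.5466, -0.2392]), 0.0111)
```

>>> step_arm([
  [[0.03,0,0.002,0.02,0,0,0],[0.03,0,0.002,0.035,0,0,0],[0.03,0,0.002,0.045,0,0,0],[0.03,0,0.002,0.052,0,0,0],[0.03,0,0.002,0.059,0,0,0],[0.03,0,0.002,0.066,0,0,0],[0.03,0,0.002,0.073,0,0,0],[0.03,0,0.002,0.073,0,0,0],[0.03,0,0.002,0.073,0,0,0]],
])

```text
t: 8.68
eef_pos: [0.5488, -0.244, 0.1654]
eef_rot: [1.0, -0.006, 0.0, 0.0]
force: [0.0, 0.4, -1.3]
finger_gap: 0.0351
```

```bash
python3 go.py .5485 -.2433 .13
```

```text
t 8.675 pos [ 0.5488 -0.244   0.1654] ytool -90.65 tilt 0.01 gap 0.0351 F [ 0.03  0.39 -1.28] T [-0.04 -0.02 -0.04] q [-0.47  0.48  1.78 -0.    0.88  1.11]
shift [-0.0003 -0.0007  0.0354]
```

>>> step_arm([
  [[0.03,0,0,0.01,0,0,0],[0.03,0,0,0.02,0,0,0],[0.03,0,0,0.03,0,0,0],[0.03,0,0,0.037,0,0,0],[0.03,0,0,0.043,0,0,0],[0.03,0,0,0.047,0,0,0],[0.03,0,0,0.047,0,0,0],[0.03,0,0,0.047,0,0,0]],
], newtons=30)

```text
t: 9.68
eef_pos: [0.5489, -0.244, 0.1185]
eef_rot: [1.0, -0.006, 0.0, 0.0]
force: [-0.3, 0.2, -2.2]
finger_gap: 0.0349
```

```bash
python3 go.py .5485 -.2433 .1145
```

```text
t 9.675 pos [ 0.5489 -0.244   0.1185] ytool -90.64 tilt 0.02 gap 0.0349 F [-0.33  0.15 -2.17] T [-0.   -0.03  0.01] q [-0.47  0.54  1.81  0.    0.78  1.11]
shift [-0.0004 -0.0007  0.004 ]
```

>>> step_arm([
  [[0.03,0,0,0.001,0,0,0],[0.03,0,0,0.002,0,0,0],[0.03,0,0,0.003,0,0,0],[0.03,0,0,0.004,0,0,0],[0.03,0,0,0.0045,0,0,0],[0.03,0,0,0.005,0,0,0],[0.03,0,0,0.005,0,0,0]],
])

```text
t: 10.55
eef_pos: [0.5487, -0.2439, 0.1133]
eef_rot: [1.0, -0.006, -0.0, -0.0]
force: [-0.8, -0.4, -1.5]
finger_gap: 0.035
```

>>> step_arm([
  [[0.03,0,0,0.0005,0,0,0],[0.03,0,0,0.001,0,0,0],[0.03,0,0,0.001,0,0,0],[0.03,0,0,0.001,0,0,0]],
])

```text
t: 11.05
eef_pos: [0.5488, -0.2439, 0.1123]
eef_rot: [1.0, -0.006, -0.0, -0.0]
force: [-0.3, -0.1, -1.7]
finger_gap: 0.0349
```

No contact at a height where unmatched studs should have been felt. Continuing slowly.

>>> step_arm([
  [[0.03,0,0,0.001,0,0,0],[0.03,0,0,0.002,0,0,0],[0.03,0,0,0.002,0,0,0],[0.03,0,0,0.002,0,0,0]],
])

```text
t: 11.55
eef_pos: [0.5487, -0.2439, 0.1103]
eef_rot: [1.0, -0.006, -0.0, -0.0]
force: [0.1, -0.2, -1.4]
finger_gap: 0.035
```

>>> step_arm([
  [[0.03,0,0,0.001,0,0,0],[0.03,0,0,0.002,0,0,0],[0.03,0,0,0.002,0,0,0],[0.03,0,0,0.002,0,0,0]],
])

```text
t: 12.05
eef_pos: [0.5488, -0.2439, 0.1083]
eef_rot: [1.0, -0.006, -0.0, -0.0]
force: [0.2, 0.3, -1.1]
finger_gap: 0.0352
```

```bash
python3 go.py .5485 -.2433 .1005
```

```text
t 12.05 pos [ 0.5488 -0.2439  0.1083] ytool -90.65 tilt 0.0 gap 0.0352 F [ 0.17  0.25 -1.14] T [0.01 0.03 0.  ] q [-0.47  0.56  1.82  0.    0.76  1.11]
shift [-0.0003 -0.0006  0.0078]
```

>>> step_arm([
  [[0.03,0,0,0.001,0,0,0],[0.03,0,0,0.002,0,0,0],[0.03,0,0,0.003,0,0,0],[0.03,0,0,0.004,0,0,0],[0.03,0,0,0.005,0,0,0],[0.03,0,0,0.005,0,0,0],[0.03,0,0,0.005,0,0,0]],
])

```text
t: 12.92
eef_pos: [0.5488, -0.2439, 0.1033]
eef_rot: [1.0, -0.006, 0.0, 0.0]
force: [-0.3, 0.5, -2.3]
finger_gap: 0.0349
```

>>> step_arm([
  [[0.03,0,0,0.001,0,0,0],[0.03,0,0,0.0015,0,0,0],[0.03,0,0,0.0015,0,0,0]],
])

```text
t: 13.3
eef_pos: [0.5487, -0.2439, 0.1018]
eef_rot: [1.0, -0.006, -0.0, -0.0]
force: [1.2, -0.8, -1.7]
finger_gap: 0.0351
```

```bash
python3 go.py .5485 -.2433 .1005; python3 - <<'E'
from h import *
b,e=grab('side')
cv2.imwrite('pics/c4.png',cv2.resize(b[105:215,220:340,::-1],(600,550),interpolation=cv2.INTER_CUBIC))
E
```

```text
t 13.3 pos [ 0.5487 -0.2439  0.1018] ytool -90.64 tilt 0.0 gap 0.0351 F [ 1.21 -0.78 -1.66] T [ 0.02 -0.   -0.01] q [-0.47  0.57  1.83 -0.    0.75  1.11]
shift [-0.0002 -0.0006  0.0013]
```

View pics/c4.png

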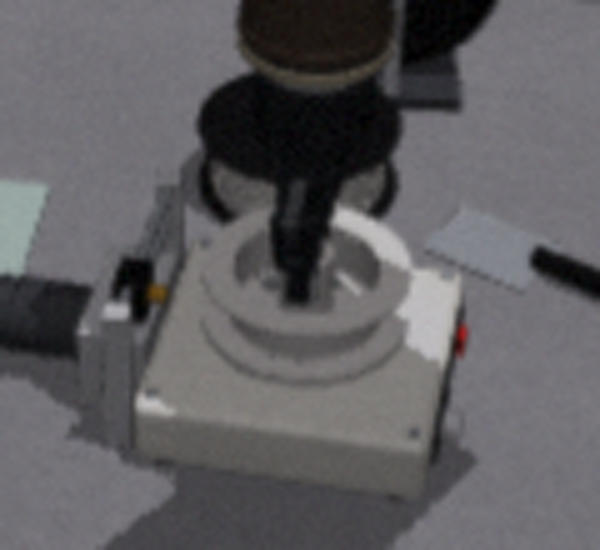

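The reel (side crop (305,290)) sits flat just above the plate, with no contact force yet. Taking the last millimetre in small steps.

>>> step_arm([
  [[0.03,0,0,0.0005,0,0,0],[0.03,0,0,0.001,0,0,0],[0.03,0,0,0.001,0,0,0],[0.03,0,0,0.001,0,0,0]],
], newtons=20)

```text
t: 13.85
eef_pos: [0.5488, -0.2439, 0.1009]
eef_rot: [1.0, -0.006, 0.0, 0.0]
force: [-0.9, 0.8, 2.9]
finger_gap: 0.0348
```

>>> step_arm([
  [[0.045,0,0,0,0,0,0],[0.052,0,0,0,0,0,0],[0.052,0,0,0,0,0,0],[0.052,0,0,0,0,0,0]],
])

```text
t: 14.35
eef_pos: [0.5488, -0.2439, 0.1008]
eef_rot: [1.0, -0.006, -0.0, -0.0]
force: [-0.3, -0.2, -0.3]
finger_gap: 0.0519
```

```bash
python3 go.py .5158 .0626 .2
```

```text
t 14.35 pos [ 0.5488 -0.2439  0.1008] ytool -90.64 tilt 0.0 gap 0.0519 F [-0.28 -0.22 -0.31] T [ 0.    0.01 -0.01] q [-0.47  0.57  1.83 -0.    0.75  1.11]
shift [-0.0364 -0.3061 -0.0992]
```

>>> step_arm([
  [[0.052,0,0,-0.03,0,0,0],[0.052,0,0,-0.06,0,0,0],[0.052,0,0,-0.1,0,0,0],[0.065,0,0,-0.13,0,0,0],[0.065,-0.006,-0.05,-0.13,0,0,0],[0.065,-0.012,-0.1,-0.13,0,0,0],[0.065,-0.018,-0.15,-0.13,0,0,0],[0.065,-0.024,-0.2,-0.13,0,0,0],[0.065,-0.03,-0.25,-0.12,0,0,0],[0.065,-0.0365,-0.306,-0.1,0,0,0],[0.065,-0.0365,-0.306,-0.08,0,0,0],[0.065,-0.0365,-0.306,-0.06,0,0,0]],
])

```text
t: 15.85
eef_pos: [0.5156, 0.0635, 0.1603]
eef_rot: [1.0, -0.005, 0.0, -0.0]
force: [0.2, -1.0, -0.4]
finger_gap: 0.0648
```

```bash
python3 go.py .5158 .0626 .01; python3 - <<'E'
from m import *
for n in('top','side'):
    im,d=grab(n)
    W=cloud(n,d).reshape(-1,3);W=W[~np.isnan(W[:,0])]
    for nm,c,R,lo,hi in (('reel',(.5485,-.242),.085,.10,.128),('hub',(.5485,-.242),.03,.122,.138),('collar',(.516,.064),.04,.022,.037),('spindle',(.55,-.242),.03,.14,.18)):
        Q=W[(np.hypot(*(W[:,:2]-c).T)<R)&(W[:,2]>lo)&(W[:,2]<hi)]
        if len(Q)>3: print(n,nm,len(Q),np.median(Q[:,2]).round(4),'enc',*hull(Q[:,:2]))
E
```

```text
t 15.85 pos [0.5156 0.0635 0.1603] ytool -90.54 tilt 0.02 gap 0.0648 F [ 0.2  -1.01 -0.43] T [-0.01  0.   -0.02] q [0.06 0.39 1.97 0.   0.78 1.64]
shift [1.000e-04 9.000e-04 1.503e-01]
top reel 933 0.1175 enc [ 0.5476 -0.2442] 0.071
top hub 70 0.1291 enc [ 0.5482 -0.2429] 0.0181
top spindle 38 0.1535 enc [ 0.5483 -0.2449] 0.0103
side reel 132 0.1159 enc [ 0.5106 -0.2438] 0.0565
side collar 156 0.0278 enc [0.5155 0.0632] 0.0261
```

Reel top measures 0.1175 m (72 + 46 = 118 mm expected), so it is home. Now the collar.

>>> step_arm([
  [[0.065,0,0.001,0.04,0,0,0],[0.065,0,0.001,0.08,0,0,0],[0.065,0,0.001,0.11,0,0,0],[0.065,0,0.001,0.13,0,0,0],[0.065,0,0.001,0.142,0,0,0],[0.065,0,0.001,0.15,0,0,0],[0.065,0,0.001,0.15,0,0,0],[0.065,0,0.001,0.15,0,0,0]],
])

```text
t: 16.95
eef_pos: [0.5161, 0.0615, 0.0114]
eef_rot: [1.0, -0.006, 0.0, -0.0]
force: [-0.6, -0.3, 0.2]
finger_gap: 0.0649
```

>>> step_arm([
  [[0.04,0,0,0,0,0,0],[0.04,0,0,0,0,0,0],[0.04,0,0,0,0,0,0],[0.04,0,0,0,0,0,0],[0.04,0,0,0,0,0,0],[0.04,0,0,0,0,0,0]],
], newtons=40)

```text
t: 17.7
eef_pos: [0.5161, 0.0615, 0.0116]
eef_rot: [1.0, -0.006, 0.001, -0.0]
force: [-1.3, -0.5, 12.1]
finger_gap: 0.0471
```

```bash
python3 go.py .5485 -.2438 .22
```

```text
t 17.7 pos [0.5161 0.0615 0.0116] ytool -90.65 tilt 0.06 gap 0.0471 F [-1.27 -0.51 12.07] T [ 0.02  0.31 -0.05] q [0.06 0.64 2.06 0.   0.45 1.64]
shift [ 0.0361  0.3049 -0.2084]
```

>>> step_arm([
  [[0.04,0,0,-0.02,0,0,0],[0.04,0,0,-0.06,0,0,0],[0.04,0,0,-0.11,0,0,0],[0.04,0,0,-0.16,0,0,0],[0.04,0,0,-0.208,0,0,0],[0.04,0.005,0.04,-0.208,0,0,0],[0.04,0.01,0.09,-0.208,0,0,0],[0.04,0.016,0.14,-0.208,0,0,0],[0.04,0.022,0.19,-0.208,0,0,0],[0.04,0.028,0.24,-0.208,0,0,0],[0.04,0.033,0.28,-0.208,0,0,0],[0.04,0.036,0.3,-0.208,0,0,0]],
])

```text
t: 19.2
eef_pos: [0.5481, -0.2408, 0.2188]
eef_rot: [1.0, -0.006, 0.0, 0.0]
force: [-1.6, 1.1, -2.9]
finger_gap: 0.0467
```

>>> step_arm([
  [[0.04,0,0.005,0,0,0,0],[0.04,0,0.005,0,0,0,0],[0.04,0,0.005,0,0,0,0],[0.04,0,0.005,0,0,0,0]],
])

```text
t: 19.7
eef_pos: [0.5483, -0.243, 0.2189]
eef_rot: [1.0, -0.005, -0.0, -0.0]
force: [0.1, -0.1, -2.9]
finger_gap: 0.0466
```

```bash
python3 go.py .5487 -.244 .15; python3 - <<'E'
from h import *
b,e=grab('side')
cv2.imwrite('pics/c5.png',cv2.resize(b[75:185,220:340,::-1],(600,550),interpolation=cv2.INTER_CUBIC))
E
```

```text
t 19.7 pos [ 0.5483 -0.243   0.2189] ytool -90.59 tilt 0.01 gap 0.0466 F [ 0.12 -0.06 -2.89] T [-0.02 -0.06 -0.03] q [-0.47  0.42  1.73  0.    0.99  1.11]
shift [0.0004 0.001  0.0689]
```

View pics/c5.png

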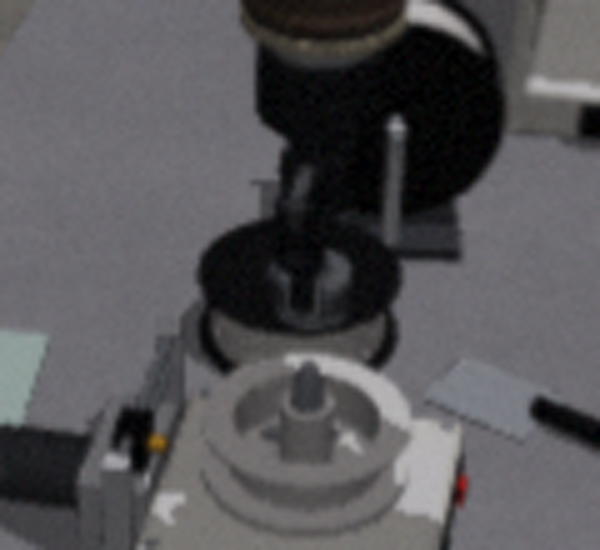

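The collar (313,290) is in line above the spindle tip (308,370), and the reel is flat and home. Lowering.

>>> step_arm([
  [[0.04,0,0.001,0.015,0,0,0],[0.04,0,0.001,0.03,0,0,0],[0.04,0,0.001,0.04,0,0,0],[0.04,0,0.001,0.046,0,0,0],[0.04,0,0.001,0.052,0,0,0],[0.04,0,0.001,0.058,0,0,0],[0.04,0,0.001,0.062,0,0,0],[0.04,0,0.001,0.062,0,0,0]],
])

```text
t: 20.75
eef_pos: [0.5482, -0.2449, 0.1566]
eef_rot: [1.0, -0.006, -0.0, -0.0]
force: [-0.0, 0.2, -2.2]
finger_gap: 0.0464
```

```bash
python3 go.py .5487 -.244 .1416
```

```text
t 20.75 pos [ 0.5482 -0.2449  0.1566] ytool -90.65 tilt 0.02 gap 0.0464 F [-0.03  0.2  -2.18] T [ 0.02 -0.03 -0.  ] q [-0.47  0.49  1.79  0.    0.86  1.11]
shift [ 0.0005 -0.0009  0.015 ]
```

>>> step_arm([
  [[0.04,0.0003,-0.0008,0.003,0,0,0],[0.04,0.0003,-0.0008,0.006,0,0,0],[0.04,0.0003,-0.0008,0.009,0,0,0],[0.04,0.0003,-0.0008,0.011,0,0,0],[0.04,0.0003,-0.0008,0.013,0,0,0],[0.04,0.0003,-0.0008,0.013,0,0,0],[0.04,0.0003,-0.0008,0.013,0,0,0]],
])

```text
t: 21.62
eef_pos: [0.5486, -0.2441, 0.1439]
eef_rot: [1.0, -0.006, 0.0, 0.0]
force: [-0.4, 0.6, -2.3]
finger_gap: 0.0469
```

>>> step_arm([
  [[0.04,0,0,0.0005,0,0,0],[0.04,0,0,0.001,0,0,0],[0.04,0,0,0.001,0,0,0]],
], newtons=20)

```text
t: 22.0
eef_pos: [0.5485, -0.2441, 0.1428]
eef_rot: [1.0, -0.006, -0.0, -0.0]
force: [0.1, 0.5, -2.8]
finger_gap: 0.0467
```

>>> step_arm([
  [[0.04,0,0,0.0005,0,0,0],[0.04,0,0,0.001,0,0,0],[0.04,0,0,0.001,0,0,0]],
])

```text
t: 22.38
eef_pos: [0.5485, -0.2441, 0.1418]
eef_rot: [1.0, -0.006, -0.0, -0.0]
force: [-0.4, 1.0, -3.0]
finger_gap: 0.0466
```

>>> step_arm([
  [[0.04,0,0,0.0005,0,0,0],[0.04,0,0,0.0005,0,0,0]],
])

```text
t: 22.62
eef_pos: [0.5486, -0.2441, 0.1417]
eef_rot: [1.0, -0.006, 0.0, 0.0]
force: [-1.6, 0.7, 5.7]
finger_gap: 0.0468
```

Contact is felt at the expected height. Releasing and rising.

>>> step_arm([
  [[0.065,0,0,0,0,0,0],[0.065,0,0,0,0,0,0],[0.065,0,0,0,0,0,0],[0.065,0,0,-0.02,0,0,0],[0.065,0,0,-0.05,0,0,0],[0.065,0,0,-0.1,0,0,0],[0.065,0,-0.05,-0.12,0,0,0],[0.065,0,-0.1,-0.12,0,0,0],[0.065,0,-0.15,-0.12,0,0,0],[0.065,0,-0.2,-0.12,0,0,0],[0.065,0,-0.25,-0.12,0,0,0],[0.065,0,-0.25,-0.12,0,0,0]],
])

```text
t: 24.12
eef_pos: [0.5512, 0.0088, 0.2614]
eef_rot: [1.0, -0.004, 0.0, -0.0]
force: [0.1, -0.7, 0.1]
finger_gap: 0.065
```

```bash
python3 go.py; python3 - <<'E'
from m import *
o=[]
for n,(u,v) in(('top',(333,203)),('side',(280,155))):
    im,d=grab(n); o.append(cv2.resize(im[v-50:v+50,u-50:u+50,::-1],(400,400),interpolation=cv2.INTER_CUBIC))
    W=cloud(n,d).reshape(-1,3);W=W[~np.isnan(W[:,0])]
    for nm,c,lo,hi,r0,r1 in (('reel',(.5485,-.243),.105,.128,.05,.085),('collar',(.5485,-.243),.152,.170,.0,.035)):
        r=np.hypot(*(W[:,:2]-c).T);Q=W[(r<r1)&(r>r0)&(W[:,2]>lo)&(W[:,2]<hi)]
        if len(Q)>3: print(n,nm,len(Q),np.median(Q[:,2]).round(4),'enc',*hull(Q[:,:2]))
cv2.imwrite('pics/c6.png',np.hstack(o))
E
```

```text
t 24.125 pos [0.5512 0.0088 0.2614] ytool -90.45 tilt 0.03 gap 0.065 F [ 0.14 -0.67  0.08] T [-0.03  0.02 -0.02] q [-0.04  0.31  1.79  0.    1.04  1.54]
top reel 818 0.1175 enc [ 0.5486 -0.2443] 0.0711
top collar 198 0.1592 enc [ 0.548  -0.2432] 0.0246
side reel 290 0.116 enc [ 0.5459 -0.2403] 0.0706
side collar 116 0.1572 enc [ 0.5488 -0.2407] 0.0262
```

View pics/c6.png

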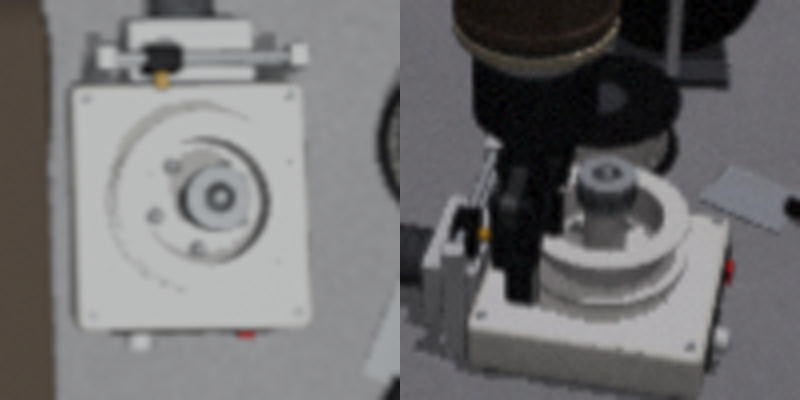

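The collar sits flat on the hub (top crop (220,197)), its top at 0.159 m against 0.160 m expected. Studs show in the reel's holes at (172,165), (155,215) and (197,247), and the arm is clear. Handing in.

```bash
python3 -c "
from cell import robot
print(robot.hand_in())"
```

```text
the job is handed in; nothing more can be done
None
```

The reel is home on the face plate over its five studs, the collar sits flat on its hub, and I handed the job in at about 24 s.

**Reel:** I measured its pose and the hole and stud angles from the two views, then turned it 20° on the way. It dropped over the studs without any contact until it met the plate, where I felt about 5 N. The rim then measured 117.5 mm from above and 116 mm from the side, against 118 mm expected.

**Collar:** I set it down until it touched the hub, with a force change of about 9 N. Its top measured 159 mm from above and 157 mm from the side, against 160 mm expected. It was centred within about 1.5 mm of the reel in the top view.

**Disagreements:** The side camera reads 1.5–2 mm low and about 3 mm different in y from the top camera, both here and in the earlier measurements. Its last fit of the reel's centre was about 3 mm off in x, with the rim partly hidden by the gripper.

**Bystanders:** The arm stayed well above all of them, but I did not measure their positions again at the end.

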